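# Offer up the cover plate of a door lock

### The arm

A 6-joint arm with a two-finger parallel gripper is mounted at the origin on the work surface. World frame = base frame: x ahead of the robot, y to its left, z up, the work surface at z = 0. Lengths are in m, angles in rad, forces in N, time in s.
With the tool pointing down it reaches from about 0.25 to 0.775 m from the base axis. Payload 4 kg.
Tool frame: the origin (TCP) lies at the centre of the arm's flange, where the gripper is bolted on; the fingertips stand 199 mm ahead of it and the grasp point (between the pads) lies 180 mm ahead of it (robot.tcp_to_tips is the z of the fingertips in the tool frame, in m); z points along the fingers, y is the line along which they close (so a half turn about z gives the same grasp; the last joint's range is limited). The gripper opens to 94 mm and grips with 3 to 60 N. Pads are 16 mm wide; open, the fingers measure 119 mm over their backs; the gripper's body (75 mm by 177 mm) begins 78 mm behind the grasp point.
Start: joints at [-1.239, 0.087, 1.371, -0, 1.684, -0.103], TCP at [0.232, -0.499, 0.405] pointing down, gripper open.
Joint ranges: [-3.1, 3.1], [-0.76, 2.03], [0.27, 2.55], [-1.08, 4.22], [0.17, 2.65], [-2.57, 2.57]. Speed limits (rad/s): [2.79, 2.79, 3.14, 3.14, 3.14, 3.14].

### API

Orientations are given as [roll, pitch, yaw] about the fixed x, y, z axes, in that order (R = Rz(yaw) Ry(pitch) Rx(roll)).
In Python, from bench import robot gives the robot as it stands.
- The arm moves only by the tool play_rows, never from a script. Its arguments are lists of equal length, an entry for each row: "translation": the shift along the tool's x, y, z scaled (see below), a list of three; "twist": the turn, a rotation vector about the tool's x, y, z scaled (see below), a list of three; "gripper": the opening, from -1 (shut) to 1 (fully open). A call has 1 to 8 rows; each row shifts and turns the commanded pose from where the row before left it, along the tool's axes as they then stand; what a row does not reach is not made up. The controller multiplies each number of a shift by 0.04 m and each number of a turn by 0.1 rad. A row lasts 1/10 s, in which the tool goes at most 50 mm and 8.59 degrees, less where a joint would pass 70% of its speed; a pose out of reach is approached as far as the arm can. A call with a number of a shift or a turn outside -1 to 1 is refused whole. A call with a gripper value outside its range is refused whole. The fingers move at their own pace and stop on an object; the grip force is fixed at half the most. Time passes only in rows, so rows that do not move let the fingers close. It gives the time, the measured TCP pose, the force, the opening and the grip force at its end, in the units of the state.
- robot.get_obs(): the state, without advancing time (a new reading comes with each control period).
- robot.snapshot(name): name is "scene" or "top" or "wrist"; returns the picture (400x640x3 uint8, red, green, blue); there is no depth.
- robot.camera_model(name): a dict with "camera_matrix" (3x3 intrinsics, pixels), "rvec" (rotation vector, rad) and "tvec" (3), from world to camera coordinates, as OpenCV has them. Camera axes: x right, y down, z forward; pixel columns grow to the right and rows downward; lengths in m; the calibration is good to about 2 mm. A picture is of the moment at which its call begins: read the wrist's pose just before it. camera_model takes no time and is no camera call; for the wrist camera it gives the pose at the moment of the call.
- robot.close_job(): hands the job in; it is judged then, once.
Trained networks look in the newest picture that a camera, given by its name, has taken for a name from the list of things; names that differ only in an ending like _2 or _b are one class to them, and where a whole thing is asked for, a point or a joint stands for the part that bears it (a point fixed in the world has none). Each returns a list of dicts, best first, with "score" (0 to 1); they miss things now and then, are a little off and sometimes report something else, mostly with a low value. They report only what shows in the picture. A call takes as long as a camera call. They do not tell look-alikes from the thing itself.
- robot.recognise(name, camera): "centre" ([x, y, z] in m, in world coordinates, good to about 4 mm: the middle of the surface that is visible of it).
- robot.spot_point(name, camera): "centre" ([x, y, z] in m, in world coordinates, good to about 4 mm: a listed point, or the origin of a listed thing).
The state is a dict: "time": time; "joint_positions": joint angles; "qvel": joint speeds; "joint_torque": joint torques, N m; "tool_pos": TCP position; "ee_rot": TCP orientation; "wrist_force": force on the tool from outside, world axes, zero at the start; "wrist_torque": the same for the moment, N m; "width": finger opening in m; "finger_force": force on a finger pad.
Only numpy, scipy, OpenCV 4.12 (cv2) and the standard library are available. Lean on these libraries where they do the work, as an engineer would, in place of code of your own. Each camera call takes 0.05 s, during which the arm holds its last target. There are 200 camera calls.

### The job

Press the sprung lever in the open door lock down until it snaps home and stays down on its own. Then lift the brass cover plate by its thumb-turn and hold it level over the lock, clear of it by about 15 mm, with its three holes lined up over the three threaded holes; finish while still holding it there, still, so that someone else can start the screws. Do not push the other things on the desk about.

Things in the scene. Friction and masses are not known exactly. Their poses are not given: they have to be found in the camera images.
- lock: Open rim-lock case of dark steel, 150 x 100 mm, 5 mm walls, lying on its back, fixed to a dark wooden board 180 x 120 x 10 mm; cannot move. It and the cover lie left and right of the desk's middle, either way round. Origin: centre of the board's underside, on the desk. z up; x along the long side to the end with two screw pillars, which is away from the robot, within 0.5 rad of the robot's x.
- lock_rim (a point): centre of the case's mouth, at rim height, 48 mm above the desk; axes as lock. Level with the rim stand three steel pillars (16 mm square) with threaded holes (dark dots 7 mm wide) at (60, 36), (60, -36) and (-60, 0) mm; between them the case is open, 33 mm deep
- lock_hole0 (a point): top of the threaded hole at (60, 36) mm of the case, at rim height
- lock_hole1 (a point): top of the threaded hole at (60, -36) mm of the case, at rim height
- lock_hole2 (a point): top of the threaded hole at (-60, 0) mm of the case, the lone one nearest the robot, at rim height
- lever (a joint): Sprung steel lever in the case, hinged about the case's y axis at (45, 0, 42) mm from lock. 0 = up, sticking out of the mouth at 0.5 rad; 0.5 = fully down, level. It pushes back up (about 7 N at the pad at first, less lower down) until 0.38 rad; past that it snaps down by itself and is held at 0.5 with about 4 N.
- lever_pad (a point): centre of the top face of the lever's pad (26 mm long, 24 mm wide), 78 mm from the hinge. Up it lies at about (-22, 0, 83) mm of the case, down at about (-33, 0, 46) mm, 2 mm below the rim; it moves on an arc about the hinge. The lone pillar begins at x = -52 mm.
- cover: Loose brass cover plate of the lock, 150 x 100 x 4 mm, 0.28 to 0.52 kg, flat on the desk, face up. Origin: centre of its underside; z up; x along the long side to the end with two holes, within 0.6 rad of the robot's x. Fixed brass thumb-turn at its centre to hold it by: upright bar 40 mm long (x), 10 mm thick (y), top 34 mm above the underside, on a round boss 34 mm wide, 4 mm high.
- cover_hole0 (a point): 10 mm screw hole at (60, 36) mm of the cover, on its underside; belongs over lock_hole0
- cover_hole1 (a point): 10 mm screw hole at (60, -36) mm of the cover, on its underside; belongs over lock_hole1
- cover_hole2 (a point): the lone 10 mm screw hole at (-60, 0) mm of the cover, on its underside; belongs over lock_hole2
- strike: bystander: small brass strike plate, 110 x 34 x 5 mm, two screw holes and a slot, flat on the desk; origin under its centre
- dish: bystander: white ceramic dish, 72 mm across, 24 mm high; origin under its centre
- driver: bystander: screwdriver with a dark wooden handle, 170 mm long, lying on the desk
- mug: bystander: blue ceramic mug, 80 mm across, 90 mm high; origin under its centre
- oil: bystander: small jar with a dark lid, 44 mm across, 100 mm high; origin under its centre
- knob_old: bystander: old brass door knob standing on its rose, 52 mm across, 54 mm high; origin under its centre
- glassbowl: bystander: heavy amber glass bowl, 150 mm across, 60 mm high; origin under its centre
Things that resemble listed ones, but are neither listed nor needed, are in the scene too. There is more than one size of the lock; the job needs the largest.

How it is judged:
On the way, in this order (a step that is already met when the one before it is completed fails the run):
1. the lever is down on its detent with nothing pressing it (value of joint lever above 0.45 rad and contact force between the fingers and lock below 0.2 N), for 0.3 s.
2. the cover plate is lifted off the desk in the gripper (height (world z) of cover above 0.03 m and contact force between the fingers and cover above 1 N), for 0.2 s.
At the end, for the whole second after the job is handed in: The gripper holds the cover still and level (within 0.1 rad), its underside 5 to 30 mm above the lock's rim and not touching the lock, each of its three holes within 4 mm sideways of its own threaded hole; the lever is still down on its detent (above 0.45 rad), the fingers not touching the lock (all of step 1 and horizontal distance between cover_hole0 and lock_hole0 below 0.004 m and horizontal distance between cover_hole1 and lock_hole1 below 0.004 m and horizontal distance between cover_hole2 and lock_hole2 below 0.004 m and z of cover in the frame of lock_rim between 0.005 and 0.03 m and angle between cover's own z axis and vertical below 0.1 rad and linear speed of cover below 0.02 m/s and angular speed of cover below 0.1 rad/s and contact force between the fingers and cover above 1 N and contact force between cover and lock below 0.05 N); the arm keeps its last pose, push and grip.
It fails at once if another thing on the desk is pushed more than 30 mm (distance of any of strike, dish, driver, mug, oil, knob_old, glassbowl from where it was at the start of the episode above 0.03 m).
It also fails if it takes over 48 s, if anything falls off the work surface, if the arm or the gripper's body presses on something with over 40 N, if the wrist force passes 120 N, or if a joint passes its speed limit or range.

## Working session

There is one attempt and no reset: what is moved stays moved. The work goes in short steps, Python scripts to look and compute and a tool call to move; the robot and the scene stay as the last step left them, time stands still between calls to the robot, and variables do not carry over. Pictures are saved under pics/ and viewed, at most 10 in all, crops included, and the job is handed in when it is done.

Besides the shell and the picture viewer there is one more tool, called after "Request:" as name(argument=value, ...), one argument or row to a line, values as JSON. play_rows: Moves the arm, as the interface text tells. Its arguments: {"type":"object","properties":{"translation":{"type":"array","items":{"type":"array","items":{"type":"number","minimum":-1,"maximum":1}}},"twist":{"type":"array","items":{"type":"array","items":{"type":"number","minimum":-1,"maximum":1}}},"gripper":{"type":"array","items":{"type":"number"}}},"required":["translation","twist","gripper"]}

```bash
mkdir -p pics; cat > h.py <<'E'
import numpy as np, cv2
from scipy.spatial.transform import Rotation as R
from bench import robot
def cam(n):
    m=robot.camera_model(n); K=np.array(m["camera_matrix"]);r=cv2.Rodrigues(np.array(m["rvec"],float))[0];t=np.array(m["tvec"],float).ravel()
    return K,r,t
def px2w(n,uv,z,c=None):
    K,r,t=c or cam(n); d=r.T@np.linalg.inv(K)@np.array([uv[0],uv[1],1.]); o=-r.T@t
    return o+d*(z-o[2])/d[2]
def w2px(n,p,c=None):
    K,r,t=c or cam(n); q=K@(r@np.array(p,float)+t); return q[:2]/q[2]
def save(n,name):
    im=robot.snapshot(n); cv2.imwrite("pics/"+name,im[:,:,::-1]); return im
E
python3 - <<'E'
from h import *
o=robot.get_obs();print(o["time"],o["tool_pos"],o["ee_rot"],o["width"])
a=save("top","top0.png");b=save("scene","scene0.png")
for n in ["lock","cover","lever_pad","lock_hole0","lock_hole1","lock_hole2","cover_hole0","cover_hole1","cover_hole2"]:
    for c in ["top","scene"]:
        for d in robot.spot_point(n,c)[:4]: print(n,c,round(d["score"],2),np.round(d["centre"],3),np.round(w2px(c,d["centre"])))
print(robot.get_obs()["time"])
E
```

```text
0.0 [ 0.23163489 -0.4987233   0.40350664] [-3.13936897e+00 -2.08800825e-04  4.34792604e-01] 0.09378607809995733
lock top 0.72 [ 0.362  0.312 -0.003] [214. 262.]
lock top 0.69 [ 0.561  0.182 -0.002] [254. 201.]
lock scene 0.89 [0.564 0.19  0.002] [396. 225.]
lock scene 0.8 [ 0.362  0.307 -0.003] [424. 179.]
lock scene 0.65 [ 0.692  0.392 -0.002] [480. 261.]
cover top 0.95 [ 0.507 -0.174 -0.   ] [361. 217.]
cover top 0.4 [0.725 0.155 0.   ] [262. 152.]
cover top 0.18 [0.511 0.171 0.047] [255. 216.]
cover scene 0.4 [0.634 0.166 0.046] [393. 233.]
lever_pad top 0.62 [0.68  0.384 0.061] [188. 163.]
lever_pad top 0.54 [0.547 0.174 0.08 ] [252. 204.]
lever_pad top 0.39 [0.351 0.3   0.06 ] [213. 267.]
lever_pad scene 0.68 [0.545 0.178 0.082] [394. 199.]
lever_pad scene 0.58 [0.346 0.303 0.059] [425. 160.]
lever_pad scene 0.43 [0.682 0.387 0.058] [483. 242.]
lever_pad scene 0.32 [ 0.553 -0.233 -0.001] [243. 225.]
lock_hole0 top 0.91 [0.634 0.166 0.045] [257. 178.]
lock_hole0 top 0.91 [0.74  0.362 0.035] [198. 146.]
lock_hole0 top 0.9 [0.613 0.236 0.05 ] [235. 184.]
lock_hole0 top 0.89 [0.413 
[... 1575 characters left out ...]
001] [357. 195.]
cover_hole1 top 0.64 [ 0.451 -0.15   0.   ] [354. 235.]
cover_hole1 scene 0.98 [ 0.553 -0.232  0.001] [243. 225.]
cover_hole1 scene 0.9 [ 0.455 -0.148 -0.002] [275. 201.]
cover_hole1 scene 0.75 [ 0.582 -0.16  -0.002] [269. 233.]
cover_hole1 scene 0.64 [0.632 0.164 0.05 ] [392. 231.]
cover_hole2 top 0.81 [ 0.55  -0.23  -0.003] [378. 204.]
cover_hole2 top 0.75 [ 0.581 -0.163  0.001] [357. 195.]
cover_hole2 top 0.64 [ 0.451 -0.15   0.   ] [354. 235.]
cover_hole2 scene 0.98 [ 0.553 -0.232  0.001] [243. 225.]
cover_hole2 scene 0.9 [ 0.455 -0.148 -0.002] [275. 201.]
cover_hole2 scene 0.75 [ 0.582 -0.16  -0.002] [269. 233.]
cover_hole2 scene 0.64 [0.632 0.164 0.05 ] [392. 231.]
1.0
```

View pics/top0.png

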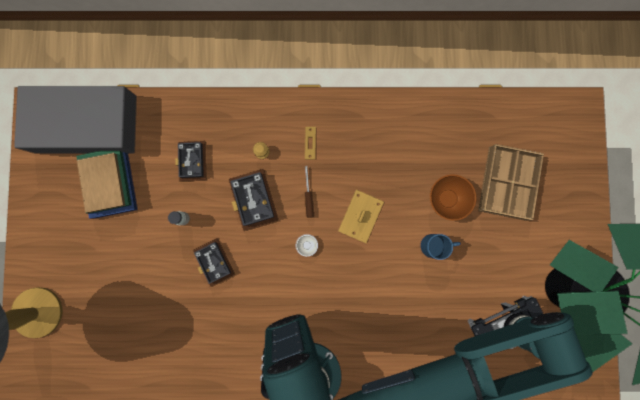

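View pics/scene0.png

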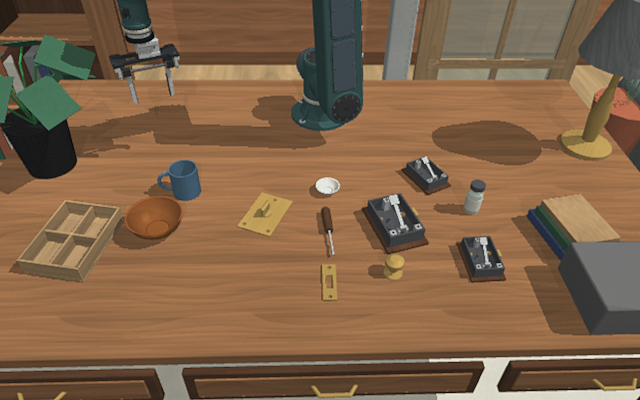

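Locks show at top pixels (254,201), (192,160) and (214,262). The first is the largest: its holes are about 74 mm apart and its rim is at 47 mm, where the others are at about 35 mm. The cover is at (361,217), the only plate with a thumb-turn; the strike at (310,143) is a bystander. Next I check the choice in one crop.

```bash
python3 - <<'E'
import cv2
a=cv2.imread("pics/top0.png")[130:290,165:295];b=cv2.imread("pics/scene0.png")[140:290,345:520]
cv2.imwrite("pics/crop0.png",cv2.hconcat([cv2.resize(a,(390,480),interpolation=2),cv2.resize(b,(400,480),interpolation=2)]))
E
```

```text
(no output)
```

View pics/crop0.png

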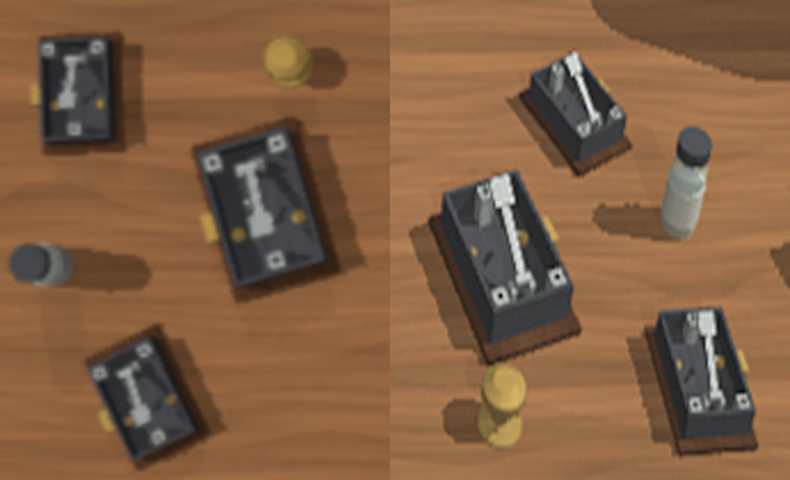

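Request:
play_rows(
  translation=[
    [0, 0, 0],
    [0, 0, 0],
    [0.6, -0.7, 0],
    [0.6, -0.7, 0],
    [0.6, -0.7, 0],
    [0.6, -0.7, 0],
    [0.6, -0.7, 0],
    [0.6, -0.7, 0],
  ],
  twist=[
    [0, 0, 0.74],
    [0, 0, 0.74],
    [0, 0, 0],
    [0, 0, 0],
    [0, 0, 0],
    [0, 0, 0],
    [0, 0, 0],
    [0, 0, 0],
  ],
  gripper=[-1, -1, -1, -1, -1, -1, -1, -1],
)

```text
time: 1.8
tool_pos: [0.3225, -0.2955, 0.4048]
ee_rot: [3.141, -0.0, 0.286]
wrist_force: [0.4, -0.2, -0.4]
width: 0.0336
finger_force: 0.0
```

Request:
play_rows(
  translation=[
    [0.6, -0.7, 0],
    [0.6, -0.7, 0],
    [0.6, -0.7, 0],
    [0.6, -0.7, 0],
    [0.6, -0.7, 0],
    [0.6, -0.7, 0],
    [0.6, -0.7, 0],
    [0.6, -0.7, 0],
  ],
  twist=[
    [0, 0, 0],
    [0, 0, 0],
    [0, 0, 0],
    [0, 0, 0],
    [0, 0, 0],
    [0, 0, 0],
    [0, 0, 0],
    [0, 0, 0],
  ],
  gripper=[-1, -1, -1, -1, -1, -1, -1, -1],
)

```text
time: 2.6
tool_pos: [0.4433, -0.0262, 0.405]
ee_rot: [3.141, -0.001, 0.287]
wrist_force: [0.6, -0.3, 0.6]
width: 0.0006
finger_force: 0.0
```

Request:
play_rows(
  translation=[
    [0.6, -0.7, 0],
    [0.6, -0.7, 0],
    [0.6, -0.7, 0],
    [0.6, -0.7, 0],
    [0.3, -0.35, 0],
    [0, 0, 0],
  ],
  twist=[
    [0, 0, 0],
    [0, 0, 0],
    [0, 0, 0],
    [0, 0, 0],
    [0, 0, 0],
    [0, 0, 0],
  ],
  gripper=[-1, -1, -1, -1, -1, -1],
)

```text
time: 3.2
tool_pos: [0.5115, 0.1256, 0.4041]
ee_rot: [-3.141, 0.001, 0.29]
wrist_force: [-0.9, -0.5, -0.4]
width: 0.0002
finger_force: 0.0
```

```bash
python3 - <<'E'
from h import *
o=robot.get_obs();print(o["time"],o["tool_pos"],o["ee_rot"],o["width"],o["wrist_force"])
save("wrist","w1.png")
print(np.round(w2px("wrist",[.566,.1845,.048])), np.round(w2px("wrist",[.537,.176,.083])))
for n in ["lock","lever_pad","lock_hole0"]:
    for d in robot.spot_point(n,"wrist")[:4]: print(n,round(d["score"],2),np.round(d["centre"],4),np.round(w2px("wrist",d["centre"])))
E
```

```text
3.2 [0.51149354 0.12557027 0.40414467] [-3.14109228e+00  6.02142443e-04  2.90319898e-01] 0.00022436773256000647 [-0.85629094 -0.51009293 -0.36469207]
[278. 126.] [275. 158.]
lock 0.67 [0.3617 0.3117 0.001 ] [151. 250.]
lock 0.55 [ 0.562   0.1815 -0.0021] [284. 130.]
lever_pad 0.95 [0.5443 0.1735 0.0825] [278. 151.]
lever_pad 0.6 [0.3473 0.3041 0.066 ] [125. 285.]
lever_pad 0.49 [0.4176 0.005  0.0023] [383. 273.]
lock_hole0 0.96 [0.4107 0.3047 0.0378] [146. 226.]
lock_hole0 0.82 [0.3873 0.3556 0.0335] [103. 232.]
lock_hole0 0.67 [0.5117 0.1679 0.0509] [279. 179.]
lock_hole0 0.6 [0.3208 0.2913 0.0343] [147. 294.]
```

View pics/w1.png

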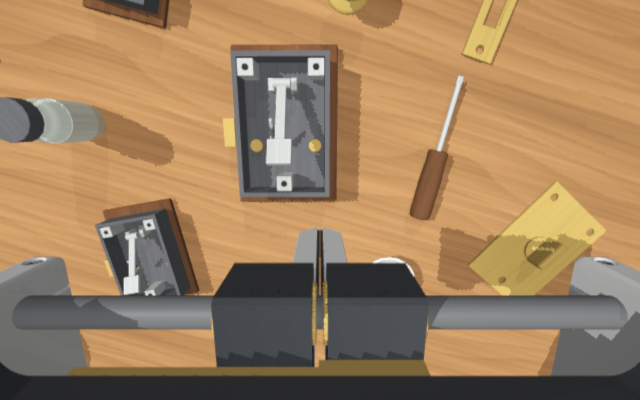

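The wrist view shows the big lock with its holes at (244,67), (315,67) and (284,184) and the lever pad at (279,151). The cover lies at the right edge, with holes at (554,198), (590,232) and (475,253). I'll fit both poses from those pixels.

```bash
cat >> h.py <<'E'
H=np.array([[60,36],[60,-36],[-60,0]])/1000.
def fit(P):
    P=np.array(P)[:,:2]; c=P.mean(0); h=H-H.mean(0); q=P-c
    a=np.arctan2((h[:,0]*q[:,1]-h[:,1]*q[:,0]).sum(),(h*q).sum())
    Rm=np.array([[np.cos(a),-np.sin(a)],[np.sin(a),np.cos(a)]])
    o=c-Rm@H.mean(0); return o,a,np.linalg.norm(H@Rm.T+o-P,axis=1)
def dot(im,uv,w=5):
    g=cv2.cvtColor(im,cv2.COLOR_BGR2GRAY).astype(float); u,v=uv
    s=g[v-w:v+w+1,u-w:u+w+1]; wt=np.clip((s.max()+s.min())/2-s,0,None); r2=np.add.outer(np.arange(-w,w+1)**2,np.arange(-w,w+1)**2); wt*=r2<=w*w
    yy,xx=np.mgrid[-w:w+1,-w:w+1]; return u+(wt*xx).sum()/wt.sum(), v+(wt*yy).sum()/wt.sum()
def move(pos,yaw):
    o=robot.get_obs();p=np.array(o["tool_pos"]);y=o["ee_rot"][2]
    Rm=R.from_euler("xyz",[np.pi,0,yaw]).as_matrix()
    print("t",o["time"],"pos",np.round(p,4),"rpy",np.round(o["ee_rot"],3),"turn units z",round((y-yaw)/.1,2),"shift units (after turn)",np.round(Rm.T@(np.array(pos)-p)/.04,2))
E
python3 - <<'E'
from h import *
im=cv2.imread("pics/w1.png")
for nm,px,z,w in [("lock",[(244,67),(315,67),(284,184)],.048,4),("cover",[(554,198),(590,232),(475,253)],.004,5)]:
    d=[dot(im,p,w) for p in px]; P=[px2w("wrist",p,z) for p in d]; print(nm,np.round(d,1).tolist(),np.round(P,4).tolist()); o,a,e=fit(P); print(o,a,e*1000)
    if nm=="lock":
        q=np.append(o+np.array([np.cos(a),np.sin(a)])*-.028,.310); print(q); move(q,a)
E
```

```text
lock [[244.4, 66.4], [315.6, 66.2], [283.6, 183.3]] [[0.6129, 0.2304, 0.048], [0.6333, 0.1612, 0.048], [0.5078, 0.1618, 0.048]]
[0.5655001 0.178776 ] 0.28678543209837076 [0.09273607 0.09983313 0.12600455]
[0.53864367 0.17085562 0.31      ]
t 3.4 pos [0.5107 0.1228 0.4048] rpy [3.141 0.    0.286] turn units z -0.01 shift units (after turn) [ 1.01 -0.96  2.37]
cover [[554.9, 196.3], [590.7, 231.9], [475.7, 253.5]] [[0.579, -0.169, 0.004], [0.5489, -0.2354, 0.004], [0.479, -0.1036, 0.004]]
[ 0.521324   -0.15533437] -0.7739795440721143 [10.73857847 15.79995264  9.85645317]
```

```bash
python3 - <<'E'
from h import *
c=cam("wrist");im=save("wrist","w2.png");im=cv2.imread("pics/w2.png"); print(np.abs(robot.get_obs()["qvel"]).max())
px=[np.round(w2px("wrist",[*p,.048],c)).astype(int) for p in [(.6129,.2304),(.6333,.1612),(.5078,.1618)]]
d=[dot(im,p,4) for p in px]; P=[px2w("wrist",p,.048,c) for p in d]; print(np.round(d,1).tolist()); o,a,e=fit(P); print(o,a,e*1000)
q=np.append(o+np.array([np.cos(a),np.sin(a)])*-.028,.310); print(q); move(q,a)
E
```

```text
0.004054532999393776
[[241.9, 65.7], [313.5, 65.2], [281.7, 182.3]]
[0.5657805  0.18111301] 0.2891851715721078 [0.25326615 0.26838789 0.07509495]
[0.53894315 0.17312821 0.31      ]
t 3.45 pos [0.5107 0.1226 0.4049] rpy [ 3.141 -0.     0.285] turn units z -0.04 shift units (after turn) [ 1.04 -1.01  2.37]
```

Request:
play_rows(
  translation=[
    [0.26, -0.25, 0],
    [0.52, -0.5, 0.3],
    [0.26, -0.26, 0.6],
    [0, 0, 0.7],
    [0, 0, 0.5],
    [0, 0, 0.27],
    [0, 0, 0],
    [0, 0, 0],
  ],
  twist=[
    [0, 0, 0],
    [0, 0, 0],
    [0, 0, 0],
    [0, 0, 0],
    [0, 0, 0],
    [0, 0, 0],
    [0, 0, 0],
    [0, 0, 0],
  ],
  gripper=[-1, -1, -1, -1, -1, -1, -1, -1],
)

```text
time: 4.25
tool_pos: [0.5398, 0.1741, 0.3108]
ee_rot: [3.142, -0.002, 0.286]
wrist_force: [0.3, 0.7, -0.4]
width: 0.0004
finger_force: 0.0
```

Request:
play_rows(
  translation=[
    [0, 0, 0.3],
    [0, 0, 0.25],
    [0, 0, 0.2],
    [0, 0, 0.2],
    [0, 0, 0.2],
    [0, 0, 0.2],
    [0, 0, 0.15],
    [0, 0, 0.1],
  ],
  twist=[
    [0, 0, 0],
    [0, 0, 0],
    [0, 0, 0],
    [0, 0, 0],
    [0, 0, 0],
    [0, 0, 0],
    [0, 0, 0],
    [0, 0, 0],
  ],
  gripper=[-1, -1, -1, -1, -1, -1, -1, -1],
)

```text
time: 5.05
tool_pos: [0.5393, 0.1741, 0.2451]
ee_rot: [-3.142, 0.001, 0.287]
wrist_force: [-5.9, -1.8, 20.5]
width: 0.0004
finger_force: 10.5
```

Request:
play_rows(
  translation=[
    [0, 0, 0.05],
    [0, 0, 0],
    [0, 0, 0],
  ],
  twist=[
    [0, 0, 0],
    [0, 0, 0],
    [0, 0, 0],
  ],
  gripper=[-1, -1, -1],
)

```text
time: 5.35
tool_pos: [0.5392, 0.1741, 0.2453]
ee_rot: [3.141, 0.001, 0.287]
wrist_force: [-5.3, -1.6, 8.9]
width: 0.0005
finger_force: 4.3
```

Request:
play_rows(
  translation=[
    [0, 0, -0.3],
    [0, 0, -0.6],
    [0, 0, -0.9],
    [-0.3, 0.2, -0.9],
    [-0.4, 0.4, -0.9],
    [-0.3, 0.4, -0.4],
    [0, 0, 0],
    [0, 0, 0],
  ],
  twist=[
    [0, 0, 0],
    [0, 0, 0],
    [0, 0, 0],
    [0, 0, 0],
    [0, 0, 0],
    [0, 0, 0],
    [0, 0, 0],
    [0, 0, 0],
  ],
  gripper=[-1, -1, -1, -1, -1, -1, -1, -1],
)

```text
time: 6.15
tool_pos: [0.5125, 0.1244, 0.4039]
ee_rot: [-3.141, -0.001, 0.286]
wrist_force: [-0.4, -0.5, 0.0]
width: 0.0003
finger_force: 0.0
```

```bash
python3 - <<'E'
from h import *
c=cam("wrist");save("wrist","w3.png");im=cv2.imread("pics/w3.png"); o=robot.get_obs();print(np.abs(o["qvel"]).max())
px=[np.round(w2px("wrist",[*p,.048],c)).astype(int) for p in [(.6131,.2328),(.6336,.1637),(.5083,.1640)]]
d=[dot(im,p,5) for p in px]; P=[px2w("wrist",p,.048,c) for p in d]; print(np.round(d,1).tolist()); o,a,e=fit(P); print(o,a,e*1000)
for n in ["lever_pad"]:
    for q in robot.spot_point(n,"wrist")[:3]: print(n,round(q["score"],2),np.round(q["centre"],4))
print("expected down",o-.033*np.array([np.cos(a),np.sin(a)]))
u,v=px[2]; A=im[v-150:v+40,u-80:u+80]; cv2.imwrite("pics/c3.png",cv2.resize(A,None,fx=3,fy=3,interpolation=2))
A=np.array([.511,-.172,.30]); move([.40,-.14,.40],-.407)
print([w2px("wrist",[x,y,.004],c).round() for x,y in [(.581,-.163),(.552,-.231),(.456,-.148)]])
E
```

```text
0.019547446152341764
[[242.5, 68.1], [313.7, 67.5], [282.2, 184.7]]
[0.56571501 0.18205679] 0.2915604158463515 [0.03118451 0.05214587 0.06512564]
lever_pad 0.97 [0.3477 0.3048 0.0672]
lever_pad 0.77 [0.5322 0.1736 0.0412]
expected down [0.53410773 0.17257104]
t 6.25 pos [0.5125 0.1249 0.4021] rpy [-3.141e+00  3.000e-03  2.870e-01] turn units z 6.94 shift units (after turn) [0.04 7.2  0.05]
[array([553., 196.]), array([590., 231.]), array([501., 280.])]
```

View pics/c3.png

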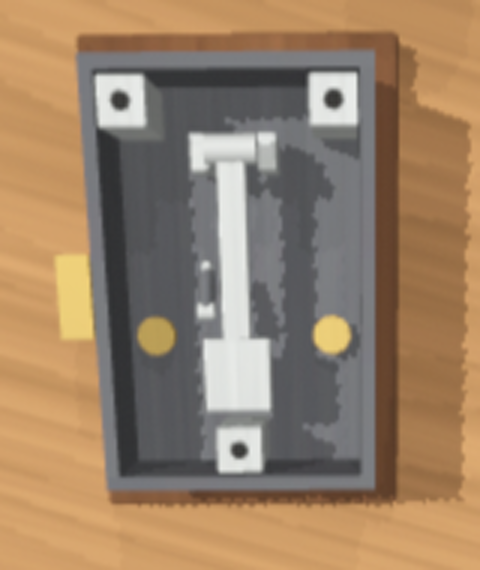

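The lever is down: its pad is level at (235,375) in the crop, against the lone pillar, and the network puts it at z of about 0.041. Now to the cover, with the gripper opening.

Request:
play_rows(
  translation=[
    [0, 0, 0],
    [0, 0, 0],
    [0, 0, 0],
    [0, 0, 0],
    [0, 0, 0],
    [0, 0, 0],
    [0, 0, 0],
    [0.05, 0.4, 0],
  ],
  twist=[
    [0, 0, 0.99],
    [0, 0, 0.99],
    [0, 0, 0.99],
    [0, 0, 0.99],
    [0, 0, 0.99],
    [0, 0, 0.99],
    [0, 0, 0.99],
    [0, 0, 0],
  ],
  gripper=[1, 1, 1, 1, 1, 1, 1, 1],
)

```text
time: 7.05
tool_pos: [0.5082, 0.1101, 0.4015]
ee_rot: [3.14, 0.004, -0.403]
wrist_force: [0.2, 0.3, 0.2]
width: 0.0611
finger_force: 0.0
```

Request:
play_rows(
  translation=[
    [0.05, 0.9, 0],
    [0.05, 0.9, 0],
    [0.05, 0.9, 0],
    [0.05, 0.9, 0],
    [0.05, 0.9, 0],
    [0.05, 0.9, 0],
    [0.05, 0.7, 0],
    [0.05, 0.33, 0],
  ],
  twist=[
    [0, 0, 0],
    [0, 0, 0],
    [0, 0, 0],
    [0, 0, 0],
    [0, 0, 0],
    [0, 0, 0],
    [0, 0, 0],
    [0, 0, 0],
  ],
  gripper=[1, 1, 1, 1, 1, 1, 1, 1],
)

```text
time: 7.85
tool_pos: [0.4197, -0.1358, 0.4027]
ee_rot: [3.141, 0.002, -0.407]
wrist_force: [-0.2, 0.7, -0.0]
width: 0.0941
finger_force: 0.0
```

Request:
play_rows(
  translation=[
    [0, 0, 0],
    [0, 0, 0],
    [0, 0, 0],
    [0, 0, 0],
  ],
  twist=[
    [0, 0, 0],
    [0, 0, 0],
    [0, 0, 0],
    [0, 0, 0],
  ],
  gripper=[1, 1, 1, 1],
)

```text
time: 8.25
tool_pos: [0.4212, -0.1329, 0.4037]
ee_rot: [-3.141, 0.0, -0.404]
wrist_force: [-0.6, -0.1, 0.3]
width: 0.0944
finger_force: 0.0
```

```bash
python3 - <<'E'
from h import *
c=cam("wrist");save("wrist","w4.png");im=cv2.imread("pics/w4.png"); ob=robot.get_obs();print(np.abs(ob["qvel"]).max(),ob["width"])
px=[np.round(w2px("wrist",[*p,.004],c)).astype(int) for p in [(.5815,-.1615),(.5515,-.231),(.453,-.148)]]
print(px)
for q in robot.spot_point("cover_hole0","wrist")[:4]+robot.spot_point("cover","wrist")[:2]: print(round(q["score"],2),np.round(q["centre"],4),w2px("wrist",q["centre"],c))
try:
    d=[dot(im,p,7) for p in px]; P=[px2w("wrist",p,.004,c) for p in d]; print(np.round(d,1).tolist()); o,a,e=fit(P); print(o,a,e*1000)
    move([*o,.30],a)
except Exception as e: print(e)
E
```

```text
0.0016535203145115 0.09412795800813992
[array([286,  46]), array([353,  46]), array([320, 156])]
0.83 [ 0.4535 -0.1527  0.0037] [323.0939824  154.02237257]
0.67 [ 5.804e-01 -1.657e-01  3.000e-04] [289.84819551  45.73265114]
0.66 [ 0.5521 -0.2273 -0.0039] [349.07882486  48.29642053]
0.19 [ 0.5649  0.1823 -0.0019] [ 43.89263416 177.44963288]
0.86 [ 0.5094 -0.1726  0.0007] [320.03128038 103.34442483]
[[287.2, 45.4], [351.4, 46.0], [317.7, 154.0]]
[ 0.51139955 -0.17150366] -0.4199736758822855 [0.16261611 0.53125554 0.59774074]
t 8.4 pos [ 0.4212 -0.1331  0.4039] rpy [ 3.142 -0.    -0.405] turn units z 0.15 shift units (after turn) [ 2.45 -0.04  2.6 ]
```

View pics/w4.png

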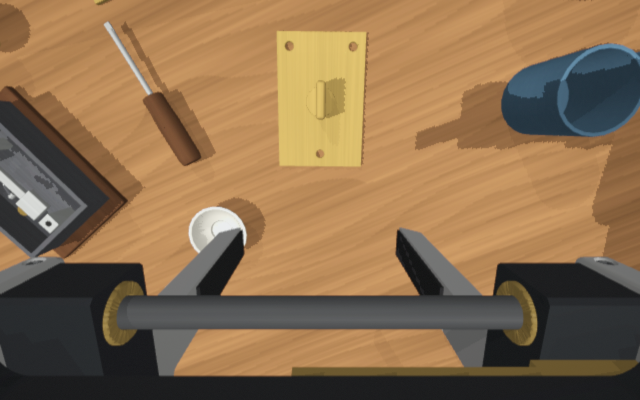

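Cover holes are at (289,46), (352,46) and (320,154), with the thumb-turn at (321,99). I re-centre on those for the final fit.

```bash
cat >> h.py <<'E'
def dots(im,px,w,k=5):
    px=[tuple(map(float,p)) for p in px]
    for _ in range(k): px=[dot(im,(int(round(u)),int(round(v))),w) for u,v in px]
    return px
E
python3 - <<'E'
from h import *
c=cam("wrist");im=cv2.imread("pics/w4.png")
d=dots(im,[(289,46),(352,46),(320,154)],7); o,a,e=fit([px2w("wrist",p,.004,c) for p in d]); print(np.round(d,1).tolist(),o,a,e*1000)
print("bar top ctr px",w2px("wrist",[*o,.034],c))
move([*o,.28],a); move([*o,.211],a)
E
```

```text
[[287.2, 45.4], [351.4, 46.0], [317.8, 154.0]] [ 0.5114919  -0.17185802] -0.42012178434288644 [0.20145325 0.5448742  0.63169312]
bar top ctr px [318.45500632  99.64134082]
t 8.4 pos [ 0.4212 -0.1331  0.4039] rpy [ 3.142 -0.    -0.405] turn units z 0.15 shift units (after turn) [ 2.46 -0.04  3.1 ]
t 8.4 pos [ 0.4212 -0.1331  0.4039] rpy [ 3.142 -0.    -0.405] turn units z 0.15 shift units (after turn) [ 2.46 -0.04  4.82]
```

```bash
python3 - <<'E'
from h import *
im=cv2.imread("pics/w4.png");g=cv2.cvtColor(im,cv2.COLOR_BGR2GRAY)
print(g[39:54,279:297]);print(g[147:162,311:330])
E
```

```text
[[193 193 190 189 189 189 188 188 191 190 191 192 194 192 192 191 191 193]
 [193 193 191 189 189 189 188 185 180 177 176 184 189 191 192 191 191 193]
 [193 194 191 189 189 189 186 172 147 134 134 152 168 184 191 191 192 193]
 [193 194 191 189 188 186 171 136 115 125 127 134 144 164 185 191 192 194]
 [193 193 191 189 187 178 145 109 121 132 134 134 135 141 170 190 192 193]
 [193 193 191 189 187 172 122 100 113 133 136 136 136 139 163 190 192 194]
 [193 194 192 189 186 165 109  97 105 134 137 138 141 144 160 187 192 194]
 [193 193 192 189 186 164 108  98 108 137 142 143 144 145 160 187 192 194]
 [193 193 191 189 188 177 125 101 104 123 142 144 144 147 162 189 192 194]
 [193 194 191 189 189 184 150 110 102 114 141 145 147 153 173 190 191 193]
 [192 194 191 189 189 188 177 142 116 115 127 145 151 165 186 191 191 194]
 [193 193 191 189 189 189 187 175 155 146 140 156 172 184 192 192 191 193]
 [193 194 191 189 189 189 189 186 184 181 179 182 185 190 193 192 191 193]
 [193 193 191 189 189 189 189 187 191 191 191 191 190 191 192 191 191 193]
 [193 193 191 189 189 189 188 187 192 192 192 192 
[... 541 characters left out ...]
 115 142 147 149 149 154 175 189 191 188 189
  189]
 [192 191 190 187 173 126 108 113 128 147 150 149 153 173 189 191 188 189
  189]
 [192 191 190 188 180 133 110 112 118 147 149 149 156 180 190 190 188 189
  188]
 [192 191 190 189 184 164 130 115 118 145 149 151 168 185 190 190 188 188
  188]
 [192 192 191 189 187 183 167 145 135 144 148 169 181 187 190 190 188 188
  188]
 [192 192 191 189 187 188 185 179 175 175 174 182 186 188 190 190 188 189
  188]
 [192 192 191 189 188 189 190 187 187 185 184 185 186 188 190 190 188 188
  188]
 [192 191 191 189 188 189 190 188 189 187 185 186 187 188 191 190 188 188
  189]
 [192 192 191 189 188 189 190 189 189 187 185 186 187 188 191 190 188 189
  189]]
```

```bash
cat >> h.py <<'E'
def dotb(im,uv,w=7):
    g=cv2.cvtColor(im,cv2.COLOR_BGR2GRAY).astype(float); u,v=map(int,uv)
    s=g[v-w:v+w+1,u-w:u+w+1]; wt=np.clip((np.percentile(s,80)-s)/25,0,1); wt[wt<.3]=0
    yy,xx=np.mgrid[-w:w+1,-w:w+1]; return u+(wt*xx).sum()/wt.sum(), v+(wt*yy).sum()/wt.sum()
E
python3 - <<'E'
from h import *
c=cam("wrist");im=cv2.imread("pics/w4.png")
d=[dotb(im,p) for p in [(289,46),(352,46),(320,154)]]; o,a,e=fit([px2w("wrist",p,.004,c) for p in d]); print(np.round(d,1).tolist(),o,a,e*1000)
print("bar top ctr px",w2px("wrist",[*o,.034],c))
move([*o,.28],a); move([*o,.211],a)
c=None
E
```

```text
[[288.6, 45.4], [352.6, 46.1], [319.5, 153.4]] [ 0.51097767 -0.1735634 ] -0.4162595136579158 [0.03426638 0.08077027 0.07446048]
bar top ctr px [320.09600364  99.44568381]
t 8.4 pos [ 0.4212 -0.1331  0.4039] rpy [ 3.142 -0.    -0.405] turn units z 0.12 shift units (after turn) [2.46 0.02 3.1 ]
t 8.4 pos [ 0.4212 -0.1331  0.4039] rpy [ 3.142 -0.    -0.405] turn units z 0.12 shift units (after turn) [2.46 0.02 4.82]
```

Residuals are under 0.1 mm and the bar matches the picture, so I descend and grasp.

Request:
play_rows(
  translation=[
    [0, 0, 0],
    [0.4, 0, 0],
    [0.8, 0, 0.3],
    [0.8, 0.02, 0.7],
    [0.46, 0, 0.9],
    [0, 0, 0.8],
    [0, 0, 0.4],
    [0, 0, 0],
  ],
  twist=[
    [0, 0, 0.12],
    [0, 0, 0],
    [0, 0, 0],
    [0, 0, 0],
    [0, 0, 0],
    [0, 0, 0],
    [0, 0, 0],
    [0, 0, 0],
  ],
  gripper=[1, 1, 1, 1, 1, 1, 1, 1],
)

```text
time: 9.2
tool_pos: [0.5099, -0.1738, 0.2761]
ee_rot: [-3.142, 0.008, -0.418]
wrist_force: [-1.1, -0.4, -0.0]
width: 0.0938
finger_force: 0.0
```

Request:
play_rows(
  translation=[
    [0, 0, 0.4],
    [0, 0, 0.5],
    [0, 0, 0.4],
    [0, 0, 0.25],
    [0, 0, 0.17],
    [0, 0, 0],
    [0, 0, 0],
    [0, 0, 0],
  ],
  twist=[
    [0, 0, 0],
    [0, 0, 0],
    [0, 0, 0],
    [0, 0, 0],
    [0, 0, 0],
    [0, 0, 0],
    [0, 0, 0],
    [0, 0, 0],
  ],
  gripper=[1, 1, 1, 1, 1, 1, 1, 1],
)

```text
time: 10.0
tool_pos: [0.511, -0.1745, 0.2122]
ee_rot: [3.142, -0.002, -0.418]
wrist_force: [0.4, 0.3, 0.1]
width: 0.0939
finger_force: 0.0
```

```bash
python3 - <<'E'
from h import *
move([0.511,-.1735,.211],-.4163)
E
```

```text
t 10.0 pos [ 0.511  -0.1745  0.2122] rpy [ 3.142e+00 -2.000e-03 -4.180e-01] turn units z -0.02 shift units (after turn) [-0.01 -0.02  0.03]
```

Request:
play_rows(
  translation=[
    [0, 0, 0],
    [0, 0, 0],
    [0, 0, 0],
    [0, 0, 0],
    [0, 0, 0],
    [0, 0, 0],
    [0, 0, 0],
    [0, 0, 0],
  ],
  twist=[
    [0, 0, 0],
    [0, 0, 0],
    [0, 0, 0],
    [0, 0, 0],
    [0, 0, 0],
    [0, 0, 0],
    [0, 0, 0],
    [0, 0, 0],
  ],
  gripper=[-1, -1, -1, -1, -1, -1, -1, -1],
)

```text
time: 10.8
tool_pos: [0.5106, -0.1743, 0.211]
ee_rot: [3.142, 0.0, -0.418]
wrist_force: [0.7, 0.2, 0.5]
width: 0.0331
finger_force: 0.0
```

Request:
play_rows(
  translation=[
    [0, 0, 0],
    [0, 0, 0],
    [0, 0, 0],
    [0, 0, 0],
    [0, 0, 0],
    [0, 0, 0],
  ],
  twist=[
    [0, 0, 0],
    [0, 0, 0],
    [0, 0, 0],
    [0, 0, 0],
    [0, 0, 0],
    [0, 0, 0],
  ],
  gripper=[-1, -1, -1, -1, -1, -1],
)

```text
time: 11.4
tool_pos: [0.5107, -0.174, 0.2111]
ee_rot: [-3.141, -0.0, -0.418]
wrist_force: [1.1, 2.2, 0.1]
width: 0.0096
finger_force: 30.0
```

Request:
play_rows(
  translation=[
    [0, 0, -0.15],
    [0, 0, -0.3],
    [0, 0, -0.5],
    [0, 0, -0.6],
    [0, 0, -0.6],
    [0, 0, -0.5],
    [0, 0, -0.3],
    [0, 0, 0],
  ],
  twist=[
    [0, 0, 0],
    [0, 0, 0],
    [0, 0, 0],
    [0, 0, 0],
    [0, 0, 0],
    [0, 0, 0],
    [0, 0, 0],
    [0, 0, 0],
  ],
  gripper=[-1, -1, -1, -1, -1, -1, -1, -1],
)

```text
time: 12.2
tool_pos: [0.5109, -0.1747, 0.3316]
ee_rot: [3.141, -0.005, -0.418]
wrist_force: [0.8, 0.0, -4.1]
width: 0.0099
finger_force: 30.0
```

```bash
python3 - <<'E'
from h import *
print(robot.get_obs()["wrist_force"],robot.get_obs()["width"],robot.get_obs()["finger_force"])
c=cam("wrist");save("wrist","w5.png");o=robot.get_obs();print(np.abs(o["qvel"]).max())
T=R.from_euler("xyz",o["ee_rot"]).as_matrix()
# predicted hole px: cover frame under tool; underside 0.2122 below TCP
for h in H: print(w2px("wrist",np.array(o["tool_pos"])+T@np.array([h[0],-h[1],.2122-.004]),c))
move([.5657-.0,.1818,.33],.291)
E
```

```text
[ 0.78968832  0.03531974 -4.10187392] 0.009851158468057914 29.999044239521027
0.040753801781410776
[258.1625542  144.98116956]
[376.90608166 144.8318039 ]
[317.99718828 319.67486089]
t 12.25 pos [ 0.5106 -0.1745  0.3298] rpy [ 3.141e+00 -2.000e-03 -4.180e-01] turn units z -7.09 shift units (after turn) [ 3.88 -8.14 -0.01]
```

View pics/w5.png

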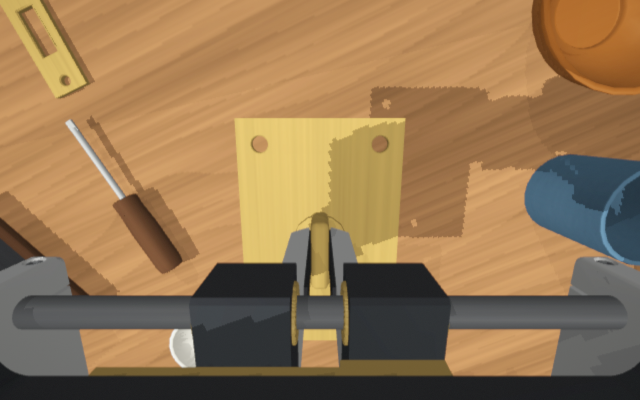

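The cover is up and gripped level, with its front holes at (260,144) and (380,144). Now to above the lock.

Request:
play_rows(
  translation=[
    [0, 0, 0],
    [0, 0, 0],
    [0, 0, 0],
    [0, 0, 0],
    [0, 0, 0],
    [0, 0, 0],
    [0, 0, 0],
    [0, 0, 0],
  ],
  twist=[
    [0, 0, -0.5],
    [0, 0, -0.99],
    [0, 0, -1],
    [0, 0, -1],
    [0, 0, -1],
    [0, 0, -1],
    [0, 0, -1],
    [0, 0, -0.6],
  ],
  gripper=[-1, -1, -1, -1, -1, -1, -1, -1],
)

```text
time: 13.05
tool_pos: [0.5102, -0.1742, 0.3268]
ee_rot: [-3.139, 0.003, 0.294]
wrist_force: [-0.2, -0.1, -4.3]
width: 0.0098
finger_force: 30.0
```

Request:
play_rows(
  translation=[
    [0.1, -0.2, 0],
    [0.2, -0.4, 0],
    [0.3, -0.6, 0],
    [0.3, -0.6, 0],
    [0.3, -0.6, 0],
    [0.3, -0.6, 0],
    [0.3, -0.6, 0],
    [0.3, -0.6, 0],
  ],
  twist=[
    [0, 0, 0],
    [0, 0, 0],
    [0, 0, 0],
    [0, 0, 0],
    [0, 0, 0],
    [0, 0, 0],
    [0, 0, 0],
    [0, 0, 0],
  ],
  gripper=[-1, -1, -1, -1, -1, -1, -1, -1],
)

```text
time: 13.85
tool_pos: [0.5426, 0.0124, 0.3278]
ee_rot: [-3.141, 0.002, 0.29]
wrist_force: [0.0, -0.3, -3.4]
width: 0.0099
finger_force: 30.0
```

Request:
play_rows(
  translation=[
    [0.3, -0.6, 0],
    [0.3, -0.6, 0],
    [0.3, -0.6, 0],
    [0.3, -0.6, 0],
    [0.3, -0.6, 0],
    [0.2, -0.5, 0],
    [0.1, -0.3, 0],
    [0, 0, 0],
  ],
  twist=[
    [0, 0, 0],
    [0, 0, 0],
    [0, 0, 0],
    [0, 0, 0],
    [0, 0, 0],
    [0, 0, 0],
    [0, 0, 0],
    [0, 0, 0],
  ],
  gripper=[-1, -1, -1, -1, -1, -1, -1, -1],
)

```text
time: 14.65
tool_pos: [0.5678, 0.1786, 0.3279]
ee_rot: [-3.141, 0.002, 0.293]
wrist_force: [0.3, -0.1, -3.5]
width: 0.0098
finger_force: 30.0
```

Request:
play_rows(
  translation=[
    [0, 0, 0],
    [0, 0, 0],
    [0, 0, 0],
    [0, 0, 0],
  ],
  twist=[
    [0, 0, 0],
    [0, 0, 0],
    [0, 0, 0],
    [0, 0, 0],
  ],
  gripper=[-1, -1, -1, -1],
)

```text
time: 15.05
tool_pos: [0.5684, 0.1761, 0.3292]
ee_rot: [3.141, -0.0, 0.289]
wrist_force: [-1.0, 0.4, -4.3]
width: 0.0097
finger_force: 30.0
```

```bash
python3 - <<'E'
from h import *
c=cam("wrist");save("wrist","w6.png");im=cv2.imread("pics/w6.png");o=robot.get_obs();print(np.abs(o["qvel"]).max(),o["wrist_force"])
T=R.from_euler("xyz",o["ee_rot"]).as_matrix();p=np.array(o["tool_pos"])
d=[dotb(im,q,11) for q in [(260,144),(380,144)]]
z=p[2]-.211+.004
P=np.array([px2w("wrist",q,z,c) for q in d]); print(np.round(d,1).tolist(),np.linalg.norm(P[0]-P[1]))
L=(P-p)@T; print("holes in tool",L*1000); 
y=P[0]-P[1]; a=np.arctan2(-y[0],y[1]); ctr=P.mean(0)[:2]-.06*np.array([np.cos(a),np.sin(a)])
print("cover",ctr,a,"tool",p,o["ee_rot"]); move([.5657,.1818,.274],.291)
E
```

```text
0.004341313991515041 [-0.21310129  0.20883305 -3.50089062]
[[257.3, 144.2], [379.4, 143.6]] 0.07276078251561238
holes in tool [[ 58.66808697 -35.65635058 207.001571  ]
 [ 58.94497303  37.103903   207.01906825]]
cover [0.56755914 0.17496475] 0.29340742797290265 tool [0.56838222 0.17625529 0.32919042] [ 3.14135283e+00 -1.72379143e-04  2.89601989e-01]
t 15.1 pos [0.5684 0.1763 0.3292] rpy [ 3.141 -0.     0.29 ] turn units z -0.01 shift units (after turn) [-0.02 -0.15  1.38]
```

Request:
play_rows(
  translation=[
    [0, -0.17, 0],
    [0, 0, 0.2],
    [0, 0, 0.3],
    [0, 0, 0.3],
    [0, 0, 0.3],
    [0, 0, 0.2],
    [0, 0, 0.08],
    [0, 0, 0],
  ],
  twist=[
    [0, 0, 0],
    [0, 0, 0],
    [0, 0, 0],
    [0, 0, 0],
    [0, 0, 0],
    [0, 0, 0],
    [0, 0, 0],
    [0, 0, 0],
  ],
  gripper=[-1, -1, -1, -1, -1, -1, -1, -1],
)

```text
time: 15.9
tool_pos: [0.5662, 0.1834, 0.2729]
ee_rot: [-3.142, 0.001, 0.291]
wrist_force: [-0.2, 0.4, -4.4]
width: 0.0094
finger_force: 30.0
```

Request:
play_rows(
  translation=[
    [0, 0, 0],
    [0, 0, 0],
    [0, 0, 0],
    [0, 0, 0],
  ],
  twist=[
    [0, 0, 0],
    [0, 0, 0],
    [0, 0, 0],
    [0, 0, 0],
  ],
  gripper=[-1, -1, -1, -1],
)

```text
time: 16.3
tool_pos: [0.5665, 0.1835, 0.2744]
ee_rot: [3.141, -0.001, 0.291]
wrist_force: [-0.4, -0.2, -4.5]
width: 0.0101
finger_force: 30.0
```

```bash
python3 - <<'E'
from h import *
c=cam("wrist");save("wrist","w7.png");im=cv2.imread("pics/w7.png")
s=save("scene","s7.png");t=save("top","t7.png")
move([.5657,.1818,.274],.291)
a=.291;Rm=np.array([[np.cos(a),-np.sin(a)],[np.sin(a),np.cos(a)]]);L=np.array([.5657,.1818])
for h in H:
    p=L+Rm@h; print("lock hole px",w2px("wrist",[*p,.048],c),"cover ideal px",w2px("wrist",[*p,.067],c))
A=cv2.resize(im[90:190,220:420],(800,400),interpolation=2)
S=cv2.resize(cv2.imread("pics/s7.png")[170:270,340:460],(480,400)[:2],interpolation=2)[:200]
cv2.imwrite("pics/c7.png",A)
cv2.imwrite("pics/d7.png",cv2.hconcat([cv2.resize(cv2.imread("pics/s7.png")[160:260,340:460],(480,400),interpolation=2),cv2.resize(cv2.imread("pics/t7.png")[150:250,215:295],(320,400),interpolation=2)]))
E
```

```text
t 16.45 pos [0.5664 0.1835 0.274 ] rpy [ 3.142 -0.     0.291] turn units z -0.0 shift units (after turn) [-0.03  0.04  0.  ]
lock hole px [264.78096699 142.86032773] cover ideal px [259.32056338 144.40657621]
lock hole px [374.36465059 142.70686456] cover ideal px [379.87967533 144.23763279]
lock hole px [319.77729879 305.75194055] cover ideal px [319.81886596 321.2229899 ]
```

View pics/c7.png

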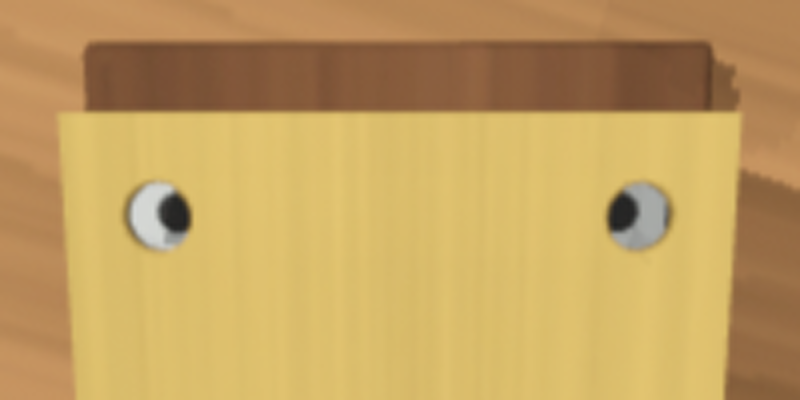

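View pics/d7.png

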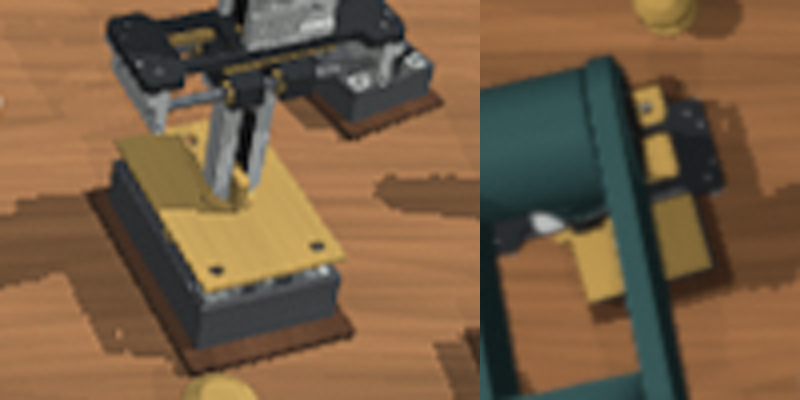

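The wrist crop shows the dark threaded holes symmetric through both front cover holes, with hole centres at (259.5,144) and (379.8,144). The ideal positions are (259.3,144.4) and (379.9,144.2). The scene view shows the plate level and clear of the lock. That is aligned to under 1 mm, so I hand in.

```bash
python3 - <<'E'
from h import *
o=robot.get_obs();print(np.abs(o["qvel"]).max(),o["finger_force"]);print(robot.close_job())
E
```

```text
0.0011807463475037808 29.999136328697205
the job is handed in; nothing more can be done
None
```

The job is handed in: the lever is latched down, and the cover is held still and level about 15 mm above the lock's rim. Both front holes line up to within about 1 mm in the wrist view; the lone hole was hidden by the gripper, and the judged result was not reported back.

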